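# Gauge a carton: through the arch, then close the jaw

## Task

Gauge the carton that stands on its long edge at the left: keeping it standing, pass it lengthwise from the left through the parcel gauge's arch (not over or round it); the hand does not fit through, so let go half-way and take it again by its front end on the other side, and draw it out until it is clear of the arch and wholly on the measuring bed. Then push the sliding jaw by its black tab gently up until it presses the carton flat against the fence, and leave it closed. Leave the stapler, tape measure and parts case where they are.

Things in the scene. Friction and masses are not known exactly. Their poses are not given: they have to be found in the camera images.
- gauge: Bare metal parcel gauge fixed to the bench. Origin on the bench top under the middle of its arch. Its y axis is the passage: the carton enters from +y (robot's left), leaves toward -y; x points away from the robot; z up. Bed plate: x -65 to 65 mm, y -235 to 105, top 6 mm above the bench; the part y -235 to -15 is the measuring bed. The jaw's track plate spans x -175 to -60, y -170 to -80.
- arch (a point): Middle of the arch's opening, on the bed's top; axes as the gauge. Opening 67 mm wide in x and 110 mm high; arch 30 mm long in y (-15 to 15 mm), 91 mm wide outside, roof top 118 mm above this point. On the +y side the posts have lead-in flares, 39 mm high above the bed, spreading to x = +-47 mm at y = 45 mm.
- fence (a point): Foot of the fence's face on the bed's top, across from the jaw; 33.5 mm in x and -125 mm in y from the gauge's origin; axes as the gauge. The fence runs along the far side of the measuring bed, gauge y -230 to -30 mm, 30 mm high; its face looks to -x (to the jaw).
- jaw_tab (a point): Point on the sliding jaw's upright black tab, 80 mm above the bench, 15 mm below the tab's top; the tab is 16 mm thick in gauge x and 24 mm wide in gauge y, and free from z 30 to 95. The jaw's pressing face (64 mm wide in y, z 8 to 36, centred on gauge y = -125) lies 45 mm from this point toward gauge +x. Axes as the gauge.
- carton_center (a point): Centre of the brown carton, which stands on its long edge: 143 mm long, 58 mm thick, 103 mm tall, about 0.25 kg. Own y axis: along its length (level); own x axis: straight up; own z axis: level, across its thickness.
- carton: The same carton, its body frame: axes as carton_center, origin at the middle of one broad side face (own z = 0; the other broad face is at own z = 58 mm).
- stapler: Stapler lying on the bench, 32 x 142 x 54 mm, bystander. Origin at the centre of its underside.
- tape_measure: Yellow tape measure standing on the bench, 35 x 66 x 64 mm, bystander. Origin at the centre of its underside.
- parts_case: Flat blue parts case with clear lid, 121 x 169 x 37 mm, bystander. Origin at the centre of its underside.
- jaw: The sliding jaw of the gauge. Origin: middle of the lower edge of its pressing face, 8 mm above the bench, at gauge y = -125 mm; axes as the gauge. It slides only along gauge x: face at x = -90 mm fully back, 0 mm fully forward; it meets a carton that lies against the fence at x = about -24.3 mm. It drags with about 1 N and stays where left. Face 64 mm wide in y, 28 mm high.

How it is judged:
On the way, in this order (a step that is already met when the one before it is completed fails the run):
1. the carton stands half-way through the arch, let go of (y of carton_center in the frame of gauge between -0.06 and 0.06 m and z of carton_center in the frame of gauge below 0.064 m and contact force between the fingers and carton below 0.1 N), for 0.2 s.
2. on the measuring bed, clear of the arch, the carton is pressed by the jaw with at least 3 N (y of carton_center in the frame of gauge between -0.168 and -0.085 m and x of jaw in the frame of gauge above -0.028 m and x of carton_center in the frame of gauge above 0.001 m and contact force between jaw and carton above 3 N), for 0.05 s.
At the end, for the whole second after the job is handed in: The carton stands still on its long edge, wholly on the measuring bed and clear of the arch (centre 85 to 168 mm past the arch's middle), flat against the fence within 3.5 mm and 0.05 rad; the jaw stays closed on it within 3.5 mm (y of carton_center in the frame of gauge between -0.168 and -0.085 m and x of carton_center in the frame of gauge between 0.001 and 0.008 m and z of carton_center in the frame of gauge below 0.0615 m and angle between carton_center's own x axis and vertical below 0.06 rad and angle between the y axis of carton_center and the y axis of gauge, either way round below 0.05 rad and x of jaw in the frame of gauge between -0.028 and -0.0205 m and linear speed of carton below 0.02 m/s); the robot touches nothing.
It fails at once if the carton is taken over or round the arch instead of through it (y of carton_center in the frame of gauge between -0.03 and 0.03 m and (x of carton_center in the frame of gauge above 0.012 m or x of carton_center in the frame of gauge below -0.012 m or z of carton_center in the frame of gauge above 0.076 m)).
It fails at once if the carton falls over (angle between carton_center's own x axis and vertical above 0.6 rad).
It fails at once if the jaw presses with more than 40 N (contact force between jaw and carton above 40 N).
It fails at once if the stapler, tape measure or parts case is moved by more than 30 mm (distance of any of stapler, tape_measure, parts_case from where it was at the start of the episode above 0.03 m).
It also fails if it takes over 72 s, if anything falls off the work surface, if the arm or the gripper's body presses on something with over 40 N, if the wrist force passes 120 N, or if a joint passes its speed limit or range.

## Robot

A 7-joint arm with a two-finger parallel gripper is mounted at the origin on a cart in front of the work surface, level with it; the furniture and walls round the work are solid. World frame = base frame: x ahead of the robot, y to its left, z up, the work surface at z = 0. Lengths are in m, angles in rad, forces in N, time in s.
With the tool pointing down it reaches from about 0.425 to 1.025 m from the base axis. Payload 9.4 kg.
Tool frame: the origin (TCP) lies at the very end of the fingers, on their centre line; the grasp point (between the pads) lies robot.grip_depth behind it (robot.grip_depth is the distance from the TCP to the grasp point, in m); z points along the fingers, y is the line along which they close (so a half turn about z gives the same grasp; the last joint's range is limited). The gripper opens to 93 mm and grips with 3 to 60 N. Pads are 15 mm wide; open, the fingers measure 128 mm over their backs; the gripper's body (75 mm by 188 mm) begins 65 mm behind the grasp point.
Start: joints at [1.27, 0.599, -0.003, 1.599, 0.002, 0.943, -0.08], TCP at [0.161, -0.707, 0.219] pointing down, gripper open.
Joint ranges: [-2.57, 2.57], [-0.35, 1.97], [-1.29, 1.29], [0.11, 2.56], [-1.05, 4.19], [0.11, 1.86], [-2.63, 2.63]. Speed limits (rad/s): [2.22, 2.22, 3.01, 3.01, 3.14, 3.14, 3.14].

## Interface

Orientations are given as a rotation vector (axis times angle).
In Python, from station import robot gives the robot as it stands. The module is installed in compiled form; this text tells all that it offers.
- The arm moves only by the tool move_arm, never from a script. Its argument "commands" is a list of rows, each an object of numbers: "tx", "ty", "tz": the shift along the tool's x, y, z scaled (see below); "twist": the turn about the tool's z scaled (see below). A call has exactly 10 rows; each row is the pose to reach, as a shift and turn from the pose commanded when the call began, along the tool's axes at that moment; what a row does not reach only later rows make up. The controller multiplies each number of a shift by 150 mm and each number of a turn by 30 degrees. A row lasts 1/8 s, in which the tool goes at most 62.5 mm and 10.7 degrees, less where a joint would pass 70% of its speed; a pose out of reach is approached as far as the arm can. A call with a number of a shift or a turn outside -1 to 1 is refused whole. A call with a gripper value outside its range is refused whole. "jaw" is the closure, from -1 (fully open) to 1 (shut), set as the call begins (left out, the last holds). The fingers move at their own pace and stop on an object; "force" is the grip in N (left out, the last holds). Time passes only in rows, so rows that repeat a pose let the fingers close, or fill a call up. It gives the time, the measured TCP pose, the force, the opening and the grip force at its end, in the units of the state.
- robot.state(): the state, without advancing time (a new reading comes with each control period).
- robot.snapshot(name): name is "scene" or "top" or "wrist"; returns (picture, depth): 384x512x3 uint8, red, green, blue; 384x512 float32, m along the optical axis (not along the pixel's ray), 0 where there is no reading.
- robot.get_calibration(name): a dict with "fovy" (degrees; the focal length in pixels is half the picture's height over the tangent of half this angle, whatever the lens; pixels are square), "cx", "cy" (the principal point, pixels), "eye" and "rotation" of the camera in the world; the wrist camera has in their place "T_tool_cam" (4x4, takes a point from camera to tool coordinates, whose origin is the TCP and whose axes are the flange's). Camera axes: x right, y up, looking along -z (the intrinsics and any distortion apply to the point x, -y, -z); pixel columns grow to the right and rows downward; lengths in m; the calibration is good to about 2 mm. A picture is of the moment at which its call begins: read the wrist's pose just before it. get_calibration takes no time and is no camera call.
- robot.job_done(): hands the job in; it is judged then, once.
Trained networks look in the newest picture that a camera, given by its name, has taken for a name from the list of things; names that differ only in an ending like _2 or _b are one class to them, and where a whole thing is asked for, a point or a joint stands for the part that bears it (a point fixed in the world has none). Each returns a list of dicts, best first, with "score" (0 to 1); they miss things now and then, are a little off and sometimes report something else, mostly with a low value. They report only what shows in the picture. A call takes as long as a camera call.
- robot.find_in(camera, label): "centre" ([x, y, z] in m, in world coordinates, good to about 4 mm: the middle of the surface that is visible of it).
The state is a dict: "time": time; "joint_pos": joint angles; "qvel": joint speeds; "joint_efforts": joint torques, N m; "tcp_pos": TCP position; "eef_rot": TCP orientation; "contact_force": force on the tool from outside, world axes, zero at the start; "wrist_torque": the same for the moment, N m; "gripper_width": opening from 0.0 (shut) to 1.0 (fully open); "finger_force": force on a finger pad.
Only numpy, scipy, OpenCV 4.12 (cv2) and the standard library are available. Lean on these libraries where they do the work, as an engineer would, in place of code of your own. Each camera call takes 0.05 s, during which the arm holds its last target. There are 200 camera calls.

## Working session

There is one attempt and no reset: what is moved stays moved. The work goes in short steps, Python scripts to look and compute and a tool call to move; the robot and the scene stay as the last step left them, time stands still between calls to the robot, and variables do not carry over. Pictures are saved under pics/ and viewed, at most 12 in all, crops included, and the job is handed in when it is done.

Besides the shell and the picture viewer there is one more tool, called as name(argument=value, ...) on one line, values as JSON. move_arm: Moves the arm, as the interface text tells. Its arguments: {"type":"object","properties":{"commands":{"type":"array","items":{"type":"object","properties":{"tx":{"type":"number","minimum":-1,"maximum":1},"ty":{"type":"number","minimum":-1,"maximum":1},"tz":{"type":"number","minimum":-1,"maximum":1},"twist":{"type":"number","minimum":-1,"maximum":1}}}},"jaw":{"type":"number"},"force":{"type":"number"}},"required":["commands"]}

```bash
mkdir -p pics; cat > h.py <<'E'
from station import robot
import numpy as np, cv2
from scipy.spatial.transform import Rotation as R
def cloud(name):
    s=robot.state(); im,d=robot.snapshot(name); c=robot.get_calibration(name)
    f=im.shape[0]/2/np.tan(np.radians(c["fovy"])/2)
    v,u=np.mgrid[:384,:512]
    p=np.stack([(u-c["cx"])/f*d,-(v-c["cy"])/f*d,-d],-1)
    if "eye" in c: P=p@np.array(c["rotation"]).T+np.array(c["eye"])
    else:
        T=np.array(c["T_tool_cam"]); P=p@T[:3,:3].T+T[:3,3]
        P=P@R.from_rotvec(s["eef_rot"]).as_matrix().T+s["tcp_pos"]
    P[d==0]=np.nan
    return im,d,P
def save(n,im): cv2.imwrite(f"pics/{n}.png",im[...,::-1])
E
python3 - <<'E'
from h import *
s=robot.state();print({k:np.round(v,3) for k,v in s.items()},robot.grip_depth)
print(R.from_rotvec(s["eef_rot"]).as_matrix().round(2))
ims=[]
for n in("scene","top"):
    im,d,P=cloud(n); ims.append(im); np.save(n,P); save(n,im)
    c=robot.get_calibration(n); print(n,{k:np.round(v,3) for k,v in c.items()})
    for l in("gauge","arch","fence","jaw_tab","jaw","carton","stapler","tape_measure","parts_case"):
        print(l,[(np.round(r["centre"],3),round(r["score"],2)) for r in robot.find_in(n,l)[:2]])
save("both",cv2.resize(np.vstack(ims),(450,600*1)) if 0 else np.hstack([cv2.resize(i,(400,300)) for i in ims]))
E
```

```text
{'time': np.float64(0.0), 'joint_pos': array([ 1.27 ,  0.6  , -0.003,  1.6  ,  0.002,  0.943, -0.08 ]), 'qvel': array([ 0.001,  0.001,  0.001,  0.002,  0.002,  0.   , -0.002]), 'joint_efforts': array([-0.0000e+00, -7.6509e+01,  1.4970e+00, -2.5236e+01, -5.3000e-02,
        1.7000e-02,  0.0000e+00]), 'tcp_pos': array([ 0.161, -0.706,  0.218]), 'eef_rot': array([-3.12 , -0.351,  0.   ]), 'contact_force': array([-0.707,  0.428, -0.441]), 'wrist_torque': array([-0.023,  0.047,  0.035]), 'finger_force': np.float64(0.0), 'gripper_width': np.float64(1.003)} 0.0188
[[ 0.98  0.22 -0.  ]
 [ 0.22 -0.98  0.  ]
 [-0.   -0.   -1.  ]]Traceback (most recent call last):
  File "<stdin>", line 6, in <module>
  File "h.py", line 9, in cloud
    if "eye" in c: P=p@np.array(c["rotation"]).T+np.array(c["eye"])
                     ~~~~~~~~~~~~~~~~~~~~~~~~~~~^~~~~~~~~~~~~~~~~~~
ValueError: operands could not be broadcast together with shapes (384,512) (3,)
```

```bash
sed -i 's/P=p@np.array(c\["rotation"\]).T+/P=p@R.from_rotvec(c["rotation"]).as_matrix().T+/' h.py
python3 - <<'E'
from h import *
for n in("scene","top"):
    c=robot.get_calibration(n); print(n,{k:np.round(v,3) for k,v in c.items()})
    im,d,P=cloud(n); np.save(n,P); save(n,im)
    for l in("gauge","arch","fence","jaw_tab","jaw","carton","stapler","tape_measure","parts_case"):
        print(l,[(np.round(r["centre"],3),round(r["score"],2)) for r in robot.find_in(n,l)[:2]])
E
```

```text
scene {'fovy': np.float64(50.909), 'cx': np.float64(258.321), 'cy': np.float64(193.642), 'eye': array([-0.128,  0.894,  0.905]), 'rotation': array([ 0.371, -1.213, -2.337])}
gauge [(array([ 0.601, -0.008,  0.007]), 0.79)]
arch [(array([ 0.602, -0.008, -0.   ]), 0.67)]
fence [(array([ 0.597, -0.008,  0.002]), 0.87)]
jaw_tab [(array([ 0.498, -0.066,  0.03 ]), 0.56), (array([ 0.443, -0.329,  0.03 ]), 0.26)]
jaw [(array([ 0.495, -0.065,  0.032]), 0.6)]
carton [(array([0.446, 0.32 , 0.088]), 0.97)]
stapler [(array([ 0.443, -0.328,  0.028]), 0.97)]
tape_measure [(array([0.386, 0.102, 0.048]), 0.71)]
parts_case [(array([ 0.633, -0.503,  0.037]), 0.62)]
top {'fovy': np.float64(44.009), 'cx': np.float64(258.105), 'cy': np.float64(190.608), 'eye': array([ 0.249, -0.123,  1.456]), 'rotation': array([ 0.178, -0.165, -1.478])}
gauge [(array([ 0.605, -0.052,  0.006]), 0.92)]
arch [(array([ 0.604, -0.054,  0.009]), 0.93), (array([ 0.506, -0.081,  0.023]), 0.17)]
fence [(array([ 0.608, -0.055,  0.006]), 0.84)]
jaw_tab [(array([ 0.505, -0.08 ,  0.022]), 0.8), (array([0.46 , 0.283, 0.104]), 0.68)]
jaw [(array([ 0.503, -0.077,  0.024]), 0.81), (array([0.458, 0.285, 0.104]), 0.39)]
carton [(array([0.459, 0.284, 0.101]), 0.6)]
stapler [(array([ 0.442, -0.332,  0.05 ]), 0.6)]
tape_measure [(array([0.394, 0.078, 0.057]), 0.81)]
parts_case [(array([ 0.64 , -0.529,  0.039]), 0.94), (array([0.46 , 0.283, 0.106]), 0.49)]
```

View pics/top.png

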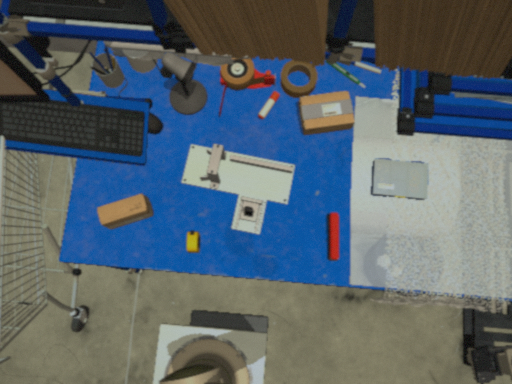

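View pics/scene.png

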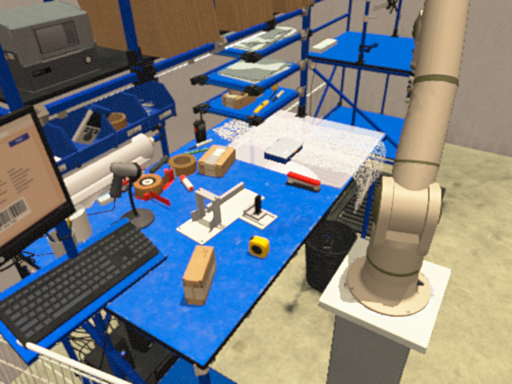

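The top view shows the carton at (125,210), the gauge bed at (240,175) with its arch at (215,163), the jaw tab at (248,211), the tape measure at (192,241) and the stapler at (334,236). The scene view agrees.

```bash
python3 - <<'E'
from h import *
P=np.load("top.npy"); im=cv2.imread("pics/top.png").astype(int)
def rect(m,t):
    m=cv2.morphologyEx(m.astype(np.uint8),cv2.MORPH_OPEN,np.ones((2,2)))>0
    q=P[m][:,:2].astype(np.float32); r=cv2.minAreaRect(q*1000); print(t,len(q),r,np.median(P[m][:,2]).round(4)); return r
X,Y,Z=P[...,0],P[...,1],P[...,2]
rect((Z>.085)&(Z<.12)&(abs(X-.459)<.12)&(abs(Y-.285)<.12),"carton")
rect((Z>.105)&(Z<.14)&(abs(X-.6)<.15)&(abs(Y+.0)<.15),"archroof")
rect((Z>.08)&(Z<.11)&(abs(X-.5)<.08)&(abs(Y+.08)<.1),"tab")
bgr=im; light=(bgr.min(-1)>120)&(np.abs(Z)<.015)&(abs(X-.58)<.15)&(abs(Y+.03)<.25)
rect(light,"bed")
rect((Z>.025)&(Z<.045)&(X>.55)&(X<.75)&(abs(Y+.08)<.2)&(bgr.min(-1)>60),"fence")
P2=P; P=np.load("scene.npy"); X,Y,Z=P[...,0],P[...,1],P[...,2]
rect((Z>.09)&(Z<.12)&(abs(X-.459)<.12)&(abs(Y-.285)<.12),"S carton")
rect((Z>.112)&(Z<.14)&(abs(X-.6)<.15)&(abs(Y+.0)<.15),"S archroof")
rect((Z>.08)&(Z<.105)&(abs(X-.5)<.08)&(abs(Y+.08)<.1),"S tab")
E
```

```text
carton 972 ((458.4030456542969, 297.7353515625), (56.583553314208984, 160.39869689941406), 24.26070785522461) nan
archroof 329 ((648.6995849609375, 30.83493423461914), (27.721607208251953, 126.0291976928711), 82.91993713378906) nan
tab 48 ((501.21380615234375, -77.65946197509766), (24.7091064453125, 19.733930587768555), 1.0289950370788574) 0.093
bed 3922 ((614.425537109375, -19.252044677734375), (302.314208984375, 249.995361328125), 65.51492309570312) nan
fence 335 ((654.283203125, -54.24732971191406), (79.46650695800781, 288.5446472167969), 10.12750244140625) 0.0345
S carton 767 ((495.1780700683594, 252.67678833007812), (49.1373405456543, 239.7180938720703), 31.053438186645508) nan
S archroof 178 ((657.19580078125, -13.430992126464844), (63.34541702270508, 192.46202087402344), 37.39012145996094) nan
S tab 34 ((517.0297241210938, -126.1213607788086), (13.852189064025879, 137.20628356933594), 24.39977264404297) 0.0849
```

```bash
cat >> h.py <<'E'
def phi(rv): y=R.from_rotvec(rv).as_matrix()[:,1]; return np.degrees(np.arctan2(y[1],y[0]))
def plan(xyz,ang,n=1,start=None,a0=None):
    "n calls from here to TCP xyz with tool y at angle ang (deg); prints scaled tool-axis numbers"
    s=robot.state(); p0=np.array(s["tcp_pos"] if start is None else start); a0=phi(s["eef_rot"]) if a0 is None else a0
    for i in range(n):
        a=a0+(ang-a0)*i/n; c,si=np.cos(np.radians(a)),np.sin(np.radians(a))
        d=(np.array(xyz)-p0)/n; tx=-si*d[0]+c*d[1]; ty=c*d[0]+si*d[1]
        print("tx %.3f ty %.3f tz %.3f tw %.3f"%(tx/.15,ty/.15,-d[2]/.15,-(ang-a0)/n/30))
def st():
    s=robot.state(); print("t %.2f"%s["time"],np.round(s["tcp_pos"],4),"phi %.2f"%phi(s["eef_rot"]),"F",np.round(s["contact_force"],2),"w %.3f ff %.2f"%(s["gripper_width"],s["finger_force"]))
E
python3 -c "
from h import *
T=robot.get_calibration('wrist');print(T)
st();plan((.53,-.06,.40),-12,5)
print(R.from_rotvec(robot.state()['eef_rot']).as_matrix().round(3))"
```

```text
{'fovy': 63.09789649994945, 'cx': 260.6492355805421, 'cy': 191.56054981643007, 'T_tool_cam': array([[-6.68100335e-04,  9.53542425e-01,  3.01258026e-01,
         8.44565011e-02],
       [ 9.99999768e-01,  5.98130768e-04,  3.24496309e-04,
         2.80444449e-04],
       [ 1.29229303e-04,  3.01258173e-01, -9.53542603e-01,
        -1.66615592e-01],
       [ 0.00000000e+00,  0.00000000e+00,  0.00000000e+00,
         1.00000000e+00]])}
t 1.05 [ 0.1609 -0.7069  0.2186] phi -77.18 F [-0.5  -0.02  0.05] w 1.004 ff 0.00
tx 0.671 ty -0.732 tz -0.242 tw -0.435
tx 0.819 ty -0.562 tz -0.242 tw -0.435
tx 0.925 ty -0.362 tz -0.242 tw -0.435
tx 0.983 ty -0.144 tz -0.242 tw -0.435
tx 0.990 ty 0.081 tz -0.242 tw -0.435
[[ 0.975  0.222 -0.   ]
 [ 0.222 -0.975  0.   ]
 [-0.    -0.    -1.   ]]
```

move_arm(commands=[{"tx": 0.22,"ty": -0.24,"tz": -0.08,"twist": -0.15},{"tx": 0.44,"ty": -0.48,"tz": -0.16,"twist": -0.29},{"tx": 0.67,"ty": -0.73,"tz": -0.24,"twist": -0.43},{"tx": 0.67,"ty": -0.73,"tz": -0.24,"twist": -0.43},{"tx": 0.67,"ty": -0.73,"tz": -0.24,"twist": -0.43},{"tx": 0.67,"ty": -0.73,"tz": -0.24,"twist": -0.43},{"tx": 0.67,"ty": -0.73,"tz": -0.24,"twist": -0.43},{"tx": 0.67,"ty": -0.73,"tz": -0.24,"twist": -0.43},{"tx": 0.67,"ty": -0.73,"tz": -0.24,"twist": -0.43},{"tx": 0.67,"ty": -0.73,"tz": -0.24,"twist": -0.43}], jaw=-1, force=20)

```text
time: 2.3
tcp_pos: [0.2345, -0.5779, 0.2545]
eef_rot: [-3.063, -0.699, 0.0]
contact_force: [-0.4, -0.0, -0.0]
gripper_width: 1.002
finger_force: 0.0
```

move_arm(commands=[{"tx": 0.2,"ty": -0.14,"tz": -0.06,"twist": -0.1},{"tx": 0.4,"ty": -0.28,"tz": -0.12,"twist": -0.2},{"tx": 0.6,"ty": -0.42,"tz": -0.18,"twist": -0.3},{"tx": 0.82,"ty": -0.56,"tz": -0.24,"twist": -0.44},{"tx": 0.82,"ty": -0.56,"tz": -0.24,"twist": -0.44},{"tx": 0.82,"ty": -0.56,"tz": -0.24,"twist": -0.44},{"tx": 0.82,"ty": -0.56,"tz": -0.24,"twist": -0.44},{"tx": 0.82,"ty": -0.56,"tz": -0.24,"twist": -0.44},{"tx": 0.82,"ty": -0.56,"tz": -0.24,"twist": -0.44},{"tx": 0.82,"ty": -0.56,"tz": -0.24,"twist": -0.44}])

```text
time: 3.55
tcp_pos: [0.3088, -0.4489, 0.2905]
eef_rot: [-2.962, -1.046, 0.0]
contact_force: [0.3, 0.4, 0.3]
gripper_width: 0.998
finger_force: 0.0
```

move_arm(commands=[{"tx": 0.23,"ty": -0.09,"tz": -0.06,"twist": -0.11},{"tx": 0.46,"ty": -0.18,"tz": -0.12,"twist": -0.22},{"tx": 0.69,"ty": -0.27,"tz": -0.18,"twist": -0.33},{"tx": 0.92,"ty": -0.36,"tz": -0.24,"twist": -0.44},{"tx": 0.92,"ty": -0.36,"tz": -0.24,"twist": -0.44},{"tx": 0.92,"ty": -0.36,"tz": -0.24,"twist": -0.44},{"tx": 0.92,"ty": -0.36,"tz": -0.24,"twist": -0.44},{"tx": 0.92,"ty": -0.36,"tz": -0.24,"twist": -0.44},{"tx": 0.92,"ty": -0.36,"tz": -0.24,"twist": -0.44},{"tx": 0.92,"ty": -0.36,"tz": -0.24,"twist": -0.44}])

```text
time: 4.8
tcp_pos: [0.3823, -0.3202, 0.3265]
eef_rot: [-2.822, -1.38, 0.0]
contact_force: [0.3, -0.5, 0.0]
gripper_width: 1.0
finger_force: 0.0
```

move_arm(commands=[{"tx": 0.24,"ty": -0.03,"tz": -0.06,"twist": -0.11},{"tx": 0.49,"ty": -0.07,"tz": -0.12,"twist": -0.22},{"tx": 0.74,"ty": -0.11,"tz": -0.18,"twist": -0.33},{"tx": 0.98,"ty": -0.14,"tz": -0.24,"twist": -0.44},{"tx": 0.98,"ty": -0.14,"tz": -0.24,"twist": -0.44},{"tx": 0.98,"ty": -0.14,"tz": -0.24,"twist": -0.44},{"tx": 0.98,"ty": -0.14,"tz": -0.24,"twist": -0.44},{"tx": 0.98,"ty": -0.14,"tz": -0.24,"twist": -0.44},{"tx": 0.98,"ty": -0.14,"tz": -0.24,"twist": -0.44},{"tx": 0.98,"ty": -0.14,"tz": -0.24,"twist": -0.44}])

```text
time: 6.05
tcp_pos: [0.4559, -0.1913, 0.3626]
eef_rot: [-2.645, -1.695, 0.0]
contact_force: [0.6, 0.6, -0.9]
gripper_width: 1.001
finger_force: 0.0
```

```bash
python3 - <<'E'
from h import *
st()
im,d,P=cloud("wrist"); save("w1",im); np.save("w1",P)
plan((.53,-.06,.40),-12,1)
E
```

```text
t 6.05 [ 0.4559 -0.1913  0.3626] phi -24.70 F [ 0.61  0.63 -0.86] w 1.001 ff 0.00
tx 1.001 ty 0.083 tz -0.250 tw -0.423
```

View pics/w1.png

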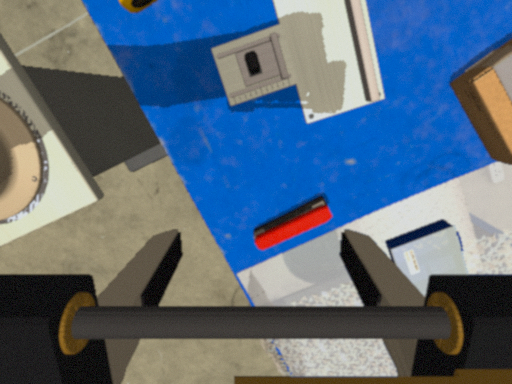

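Wrist view: the stapler is at (293,225), the jaw tab at (252,62) and the bed end at (340,110). I'll go further along to see the whole gauge.

move_arm(commands=[{"tx": 0.24,"ty": 0.03,"tz": -0.06,"twist": -0.11},{"tx": 0.49,"ty": 0.07,"tz": -0.12,"twist": -0.22},{"tx": 0.74,"ty": 0.11,"tz": -0.18,"twist": -0.33},{"tx": 1.0,"ty": 0.14,"tz": -0.24,"twist": -0.42},{"tx": 1.0,"ty": 0.14,"tz": -0.24,"twist": -0.42},{"tx": 1.0,"ty": 0.14,"tz": -0.24,"twist": -0.42},{"tx": 1.0,"ty": 0.14,"tz": -0.24,"twist": -0.42},{"tx": 1.0,"ty": 0.14,"tz": -0.24,"twist": -0.42},{"tx": 1.0,"ty": 0.14,"tz": -0.24,"twist": -0.42},{"tx": 1.0,"ty": 0.14,"tz": -0.24,"twist": -0.42}])

```text
time: 7.35
tcp_pos: [0.5377, -0.0638, 0.3986]
eef_rot: [2.443, 1.975, -0.0]
contact_force: [-0.3, -1.0, 0.4]
gripper_width: 1.0
finger_force: 0.0
```

move_arm(commands=[{"tx": 0.2,"ty": -0.03,"tz": 0.0},{"tx": 0.4,"ty": -0.05},{"tx": 0.6,"ty": -0.07},{"tx": 0.6,"ty": -0.07},{"tx": 0.6,"ty": -0.07},{"tx": 0.6,"ty": -0.07},{"tx": 0.6,"ty": -0.07},{"tx": 0.6,"ty": -0.07},{"tx": 0.6,"ty": -0.07},{"tx": 0.6,"ty": -0.07}])

```text
invalid input at $.commands[0]: expected keys tx, ty, tz, twist
```

```bash
python3 - <<'E'
from h import *
st()
im,d,P=cloud("wrist"); save("w2",im); np.save("w2",P)
for l in("gauge","jaw_tab","carton"):
    print(l,[(np.round(r["centre"],3),round(r["score"],2)) for r in robot.find_in("wrist",l)[:2]])
E
```

```text
t 7.35 [ 0.5377 -0.0638  0.3986] phi -12.10 F [-0.33 -1.01  0.43] w 1.000 ff 0.00
gauge []
jaw_tab [(array([ 0.516, -0.067,  0.02 ]), 0.67)]
carton []
```

View pics/w2.png

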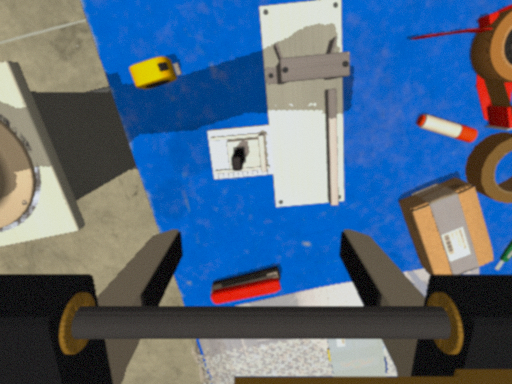

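The whole gauge is in view: bed corners about (261,6), (340,1), (344,203) and (275,207), arch roof (279-350, 52-81), tab (239,152).

```bash
cat >> h.py <<'E'
def ray(uv,z,s,name="wrist"):
    c=robot.get_calibration(name); f=192/np.tan(np.radians(c["fovy"])/2); T=np.array(c["T_tool_cam"])
    Rt=R.from_rotvec(s["eef_rot"]).as_matrix(); o=Rt@T[:3,3]+s["tcp_pos"]
    d=np.array([(uv[0]-c["cx"])/f,-(uv[1]-c["cy"])/f,-1]); d=Rt@(T[:3,:3]@d)
    return o+d*(z-o[2])/d[2]
E
python3 - <<'E'
from h import *
P=np.load("w2.npy"); X,Y,Z=P[...,0],P[...,1],P[...,2]; im=cv2.imread("pics/w2.png").astype(int)
s=robot.state()
c=[ray(u,.006,s)[:2]*1000 for u in((261,6),(340,1),(344,203),(275,207))]
print(np.round(c))
a=lambda p,q:np.degrees(np.arctan2(*(p-q)[::-1]))
print("y axis angles",a(c[0],c[3]),a(c[1],c[2]),"x ang",a(c[1],c[0]),a(c[2],c[3]),[np.linalg.norm(c[i]-c[(i+1)%4]).round() for i in range(4)])
V,U=np.mgrid[:384,:512]
def rect(m,t):
    n,l,stt,_=cv2.connectedComponentsWithStats(m.astype(np.uint8)); k=1+stt[1:,4].argmax(); m=cv2.erode((l==k).astype(np.uint8),np.ones((2,2)))>0
    q=P[m]; r=cv2.minAreaRect((q[:,:2]*1000).astype(np.float32)); print(t,len(q),np.round(r[0],1),np.round(r[1],1),r[2],"z",np.median(q[:,2]).round(4)); print(cv2.boxPoints(r).round(0).tolist())
box=(U>190)&(U<380)&(V<225)
rect(box&(Z>.108)&(Z<.14),"roof"); rect(box&(U>310)&(V>82)&(Z>.024)&(Z<.046),"fence"); rect(box&(U<265)&(Z>.075)&(Z<.105),"tab")
rect(box&(U>255)&(Z>-.002)&(Z<.014)&(im.max(-1)-im.min(-1)<50),"bed")
E
```

```text
[[ 583.  147.]
 [ 706.  127.]
 [ 668. -209.]
 [ 539. -190.]]
y axis angles 82.4136762719105 83.52998218714626 x ang -8.92392418760827 -8.563350669604892 [np.float64(124.0), np.float64(339.0), np.float64(131.0), np.float64(339.0)]
roof 1599 [631.7  35.1] [28.6 90.6] 83.17662048339844 z 0.1245
[[585.0, 26.0], [675.0, 16.0], [678.0, 44.0], [588.0, 55.0]]
fence 955 [656.  -98.2] [196.5  14.4] 83.24962615966797 z 0.0364
[[637.0, -195.0], [652.0, -197.0], [675.0, -1.0], [660.0, 0.0]]
tab 153 [497.9 -73.9] [23.7 14.4] 83.0999526977539 z 0.0959
[[489.0, -85.0], [504.0, -87.0], [506.0, -63.0], [492.0, -61.0]]
bed 11975 [612.1 -26.7] [340.9 159.4] 82.07727813720703 z 0.0065
[[510.0, -185.0], [668.0, -206.0], [715.0, 131.0], [557.0, 153.0]]
```

```bash
python3 - <<'E'
from h import *
plan((.47,.33,.33),12,3)
E
```

```text
tx 0.824 ty -0.330 tz 0.152 tw -0.268
tx 0.862 ty -0.212 tz 0.152 tw -0.268
tx 0.883 ty -0.090 tz 0.152 tw -0.268
```

move_arm(commands=[{"tx": 0.21,"ty": -0.08,"tz": 0.04,"twist": -0.07},{"tx": 0.42,"ty": -0.16,"tz": 0.08,"twist": -0.14},{"tx": 0.63,"ty": -0.25,"tz": 0.12,"twist": -0.2},{"tx": 0.82,"ty": -0.33,"tz": 0.15,"twist": -0.27},{"tx": 0.82,"ty": -0.33,"tz": 0.15,"twist": -0.27},{"tx": 0.82,"ty": -0.33,"tz": 0.15,"twist": -0.27},{"tx": 0.82,"ty": -0.33,"tz": 0.15,"twist": -0.27},{"tx": 0.82,"ty": -0.33,"tz": 0.15,"twist": -0.27},{"tx": 0.82,"ty": -0.33,"tz": 0.15,"twist": -0.27},{"tx": 0.82,"ty": -0.33,"tz": 0.15,"twist": -0.27}])

```text
time: 8.8
tcp_pos: [0.5151, 0.0668, 0.3761]
eef_rot: [-2.298, -2.143, 0.0]
contact_force: [0.7, 0.4, -0.1]
gripper_width: 1.004
finger_force: 0.0
```

move_arm(commands=[{"tx": 0.21,"ty": -0.05,"tz": 0.04,"twist": -0.07},{"tx": 0.42,"ty": -0.1,"tz": 0.08,"twist": -0.14},{"tx": 0.63,"ty": -0.15,"tz": 0.12,"twist": -0.2},{"tx": 0.86,"ty": -0.21,"tz": 0.15,"twist": -0.27},{"tx": 0.86,"ty": -0.21,"tz": 0.15,"twist": -0.27},{"tx": 0.86,"ty": -0.21,"tz": 0.15,"twist": -0.27},{"tx": 0.86,"ty": -0.21,"tz": 0.15,"twist": -0.27},{"tx": 0.86,"ty": -0.21,"tz": 0.15,"twist": -0.27},{"tx": 0.86,"ty": -0.21,"tz": 0.15,"twist": -0.27},{"tx": 0.86,"ty": -0.21,"tz": 0.15,"twist": -0.27}])

```text
time: 10.05
tcp_pos: [0.4926, 0.1977, 0.3536]
eef_rot: [2.14, 2.3, -0.0]
contact_force: [-0.1, -0.5, -1.0]
gripper_width: 0.999
finger_force: 0.0
```

move_arm(commands=[{"tx": 0.21,"ty": -0.02,"tz": 0.04,"twist": -0.07},{"tx": 0.42,"ty": -0.04,"tz": 0.08,"twist": -0.14},{"tx": 0.63,"ty": -0.06,"tz": 0.12,"twist": -0.2},{"tx": 0.88,"ty": -0.09,"tz": 0.15,"twist": -0.27},{"tx": 0.88,"ty": -0.09,"tz": 0.15,"twist": -0.27},{"tx": 0.88,"ty": -0.09,"tz": 0.15,"twist": -0.27},{"tx": 0.88,"ty": -0.09,"tz": 0.15,"twist": -0.27},{"tx": 0.88,"ty": -0.09,"tz": 0.15,"twist": -0.27},{"tx": 0.88,"ty": -0.09,"tz": 0.15,"twist": -0.27},{"tx": 0.88,"ty": -0.09,"tz": 0.15,"twist": -0.27}])

```text
time: 11.3
tcp_pos: [0.4697, 0.3284, 0.3312]
eef_rot: [1.973, 2.445, 0.0]
contact_force: [0.5, 0.1, 0.7]
gripper_width: 0.998
finger_force: 0.0
```

```bash
cat >> h.py <<'E'
def carton(P,zlo,zhi):
    X,Y,Z=P[...,0],P[...,1],P[...,2]
    m=(Z>zlo)&(Z<zhi)
    n,l,stt,_=cv2.connectedComponentsWithStats(m.astype(np.uint8)); k=1+stt[1:,4].argmax(); m=cv2.erode((l==k).astype(np.uint8),np.ones((3,3)))>0
    q=P[m]; r=cv2.minAreaRect((q[:,:2]*1000).astype(np.float32)); print(len(q),np.round(r[0],1),np.round(r[1],1),round(r[2],2),"z",np.median(q[:,2]).round(4),stt[k]); print(cv2.boxPoints(r).round(0).tolist())
E
python3 - <<'E'
from h import *
st()
im,d,P=cloud("wrist"); save("w3",im); np.save("w3",P)
carton(P,.085,.125)
E
```

```text
t 11.30 [0.4697 0.3284 0.3312] phi 12.20 F [0.5  0.06 0.68] w 0.998 ff 0.00
14649 [735.7 410.6] [105.7 321.6] 8.64 z 0.1033 [  411     0   101   261 15961]
[[659.0, 562.0], [708.0, 244.0], [812.0, 260.0], [764.0, 578.0]]
```

View pics/w3.png

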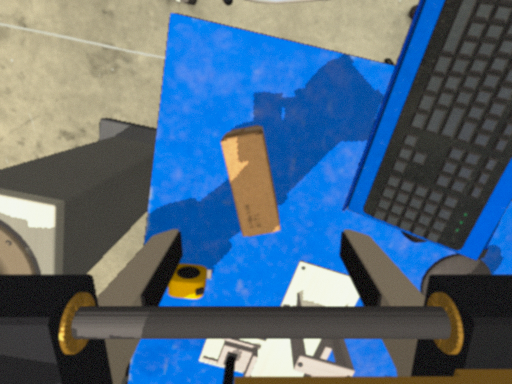

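The carton is at (250,182); the raised keyboard at right polluted the height mask. I'll refit with a crop.

```bash
python3 - <<'E'
from h import *
P=np.load("w3.npy"); Q=P.copy(); Q[:,:200]=np.nan; Q[:,310:]=np.nan; Q[270:]=np.nan
carton(Q,.09,.115)
s=robot.state()
for u in((223,141),(262,128),(279,227),(244,236)): print(ray(u,.103,s).round(3))
K=P[(P[...,0]>.6)&(P[...,1]>.2)&(P[...,0]<.8)]; print("keyboard max z",np.nanpercentile(K[:,2],99))
E
```

```text
3678 [464.6 292.9] [ 51.2 137.2] 22.99 z 0.1025 [ 220  132   61  105 4149]
[[414.0, 346.0], [468.0, 220.0], [515.0, 240.0], [461.0, 366.0]]
[0.418 0.344 0.103]
[0.462 0.37  0.103]
[0.514 0.244 0.103]
[0.469 0.221 0.103]
keyboard max z 0.11918234276881147
```

```bash
python3 - <<'E'
from h import *
plan((.4499,.3285,.19),23,1)
E
```

```text
tx 0.028 ty -0.129 tz 0.941 tw -0.360
```

move_arm(commands=[{"tx": 0.01,"ty": -0.04,"tz": 0.25,"twist": -0.12},{"tx": 0.02,"ty": -0.08,"tz": 0.5,"twist": -0.24},{"tx": 0.03,"ty": -0.13,"tz": 0.75,"twist": -0.36},{"tx": 0.03,"ty": -0.13,"tz": 0.94,"twist": -0.36},{"tx": 0.03,"ty": -0.13,"tz": 0.94,"twist": -0.36},{"tx": 0.03,"ty": -0.13,"tz": 0.94,"twist": -0.36},{"tx": 0.03,"ty": -0.13,"tz": 0.94,"twist": -0.36},{"tx": 0.03,"ty": -0.13,"tz": 0.94,"twist": -0.36},{"tx": 0.03,"ty": -0.13,"tz": 0.94,"twist": -0.36},{"tx": 0.03,"ty": -0.13,"tz": 0.94,"twist": -0.36}])

```text
time: 12.6
tcp_pos: [0.4497, 0.3288, 0.1903]
eef_rot: [1.733, 2.62, 0.0]
contact_force: [0.6, -0.1, 0.4]
gripper_width: 0.999
finger_force: 0.0
```

```bash
python3 - <<'E'
from h import *
st()
im,d,P=cloud("wrist"); save("w4",im)
carton(P,.09,.115)
plan((.4499,.3285,.06),23,1)
E
```

```text
t 12.60 [0.4497 0.3288 0.1903] phi 23.02 F [ 0.58 -0.14  0.39] w 0.999 ff 0.00
7990 [464.3 293.2] [ 52.6 137.2] 23.05 z 0.1025 [ 228  158   65  145 8657]
[[413.0, 346.0], [467.0, 220.0], [515.0, 240.0], [462.0, 367.0]]
tx -0.003 ty 0.001 tz 0.868 tw 0.001
```

View pics/w4.png

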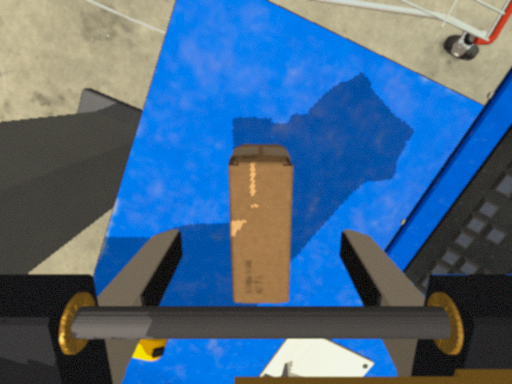

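The carton is squarely centred between the fingers (columns 231-291, fingers at 181 and 341). I'll go down and grip.

move_arm(commands=[{"tx": 0,"ty": 0,"tz": 0.2,"twist": 0},{"tx": 0,"ty": 0,"tz": 0.4,"twist": 0},{"tx": 0,"ty": 0,"tz": 0.6,"twist": 0},{"tx": 0,"ty": 0,"tz": 0.75,"twist": 0},{"tx": 0,"ty": 0,"tz": 0.87,"twist": 0},{"tx": 0,"ty": 0,"tz": 0.87,"twist": 0},{"tx": 0,"ty": 0,"tz": 0.87,"twist": 0},{"tx": 0,"ty": 0,"tz": 0.87,"twist": 0},{"tx": 0,"ty": 0,"tz": 0.87,"twist": 0},{"tx": 0,"ty": 0,"tz": 0.87,"twist": 0}])

```text
time: 13.9
tcp_pos: [0.4498, 0.3289, 0.0599]
eef_rot: [1.734, 2.62, 0.001]
contact_force: [-0.1, 0.3, 1.2]
gripper_width: 0.998
finger_force: 0.0
```

move_arm(commands=[{"tx": 0,"ty": 0,"tz": 0,"twist": 0},{"tx": 0,"ty": 0,"tz": 0,"twist": 0},{"tx": 0,"ty": 0,"tz": 0,"twist": 0},{"tx": 0,"ty": 0,"tz": 0,"twist": 0},{"tx": 0,"ty": 0,"tz": 0,"twist": 0},{"tx": 0,"ty": 0,"tz": 0,"twist": 0},{"tx": 0,"ty": 0,"tz": 0,"twist": 0},{"tx": 0,"ty": 0,"tz": 0,"twist": 0},{"tx": 0,"ty": 0,"tz": 0,"twist": 0},{"tx": 0,"ty": 0,"tz": 0,"twist": 0}], jaw=1, force=50)

```text
time: 15.15
tcp_pos: [0.4496, 0.3288, 0.0596]
eef_rot: [-1.733, -2.62, 0.0]
contact_force: [-0.7, 0.6, -0.6]
gripper_width: 0.621
finger_force: 50.0
```

```bash
cat >> h.py <<'E'
G0=np.array([.6315,.0352]); GA=-6.8
def g(x,y): a=np.radians(GA); return G0+np.array([x*np.cos(a)-y*np.sin(a), x*np.sin(a)+y*np.cos(a)])
def tog(p): a=np.radians(GA); d=np.array(p[:2])-G0; return np.array([d[0]*np.cos(a)+d[1]*np.sin(a), -d[0]*np.sin(a)+d[1]*np.cos(a)])
E
python3 - <<'E'
from h import *
st()
z=robot.state()["tcp_pos"][2]
print(tog(robot.state()["tcp_pos"]))
t=g(0,.175); print(t)
plan((t[0],t[1],z+.013),GA,2)
E
```

```text
t 15.15 [0.4496 0.3288 0.0596] phi 23.02 F [-0.73  0.63 -0.59] w 0.621 ff 49.99
[-0.21541361  0.27003027]
[0.65222069 0.20896896]
tx -0.632 ty 0.465 tz -0.043 tw 0.497
tx -0.491 ty 0.612 tz -0.043 tw 0.497
```

move_arm(commands=[{"tx": 0,"ty": 0,"tz": -0.09,"twist": 0},{"tx": -0.05,"ty": 0.04,"tz": -0.09,"twist": 0.05},{"tx": -0.13,"ty": 0.1,"tz": -0.09,"twist": 0.12},{"tx": -0.24,"ty": 0.18,"tz": -0.09,"twist": 0.2},{"tx": -0.35,"ty": 0.26,"tz": -0.09,"twist": 0.28},{"tx": -0.45,"ty": 0.34,"tz": -0.09,"twist": 0.36},{"tx": -0.54,"ty": 0.4,"tz": -0.09,"twist": 0.43},{"tx": -0.6,"ty": 0.44,"tz": -0.09,"twist": 0.48},{"tx": -0.63,"ty": 0.465,"tz": -0.09,"twist": 0.5},{"tx": -0.63,"ty": 0.465,"tz": -0.09,"twist": 0.5}])

```text
time: 16.4
tcp_pos: [0.5508, 0.2692, 0.0731]
eef_rot: [-2.06, -2.371, 0.0]
contact_force: [-0.4, 0.4, -2.8]
gripper_width: 0.622
finger_force: 50.0
```

move_arm(commands=[{"tx": -0.04,"ty": 0.05,"tz": 0,"twist": 0.05},{"tx": -0.1,"ty": 0.13,"tz": 0,"twist": 0.12},{"tx": -0.18,"ty": 0.22,"tz": 0,"twist": 0.2},{"tx": -0.26,"ty": 0.32,"tz": 0,"twist": 0.28},{"tx": -0.34,"ty": 0.42,"tz": 0,"twist": 0.36},{"tx": -0.42,"ty": 0.52,"tz": 0,"twist": 0.43},{"tx": -0.46,"ty": 0.58,"tz": 0,"twist": 0.48},{"tx": -0.49,"ty": 0.61,"tz": 0,"twist": 0.5},{"tx": -0.49,"ty": 0.61,"tz": 0,"twist": 0.5},{"tx": -0.49,"ty": 0.61,"tz": 0,"twist": 0.5}])

```text
time: 17.65
tcp_pos: [0.6266, 0.2134, 0.0717]
eef_rot: [-2.322, -2.085, 0.054]
contact_force: [-70.1, 6.5, 45.2]
gripper_width: 0.908
finger_force: 61.0
```

```bash
python3 - <<'E'
from h import *
st(); s=robot.state(); print(tog(s["tcp_pos"]))
im,d,P=cloud("wrist"); save("w5",im)
imS,_,PS=cloud("scene"); save("s5",imS[120:300,100:340])
im2=np.zeros((384,812,3),np.uint8)
big=cv2.resize(imS[180:300,130:290],(480,360)); save("both5",np.hstack([cv2.resize(im,(320,240)),big[60:300]]))
# carton top: tilt along length
m=(P[...,2]>.095)&(P[...,2]<.135); U=np.mgrid[:384,:512][1]; m&=(U>215)&(U<310)
q=P[m]; y=np.array([tog(p) for p in q]); 
k=(abs(y[:,0])<.026)&(y[:,1]>.05)
A=np.c_[y[k],np.ones(k.sum())]; print(k.sum(),np.linalg.lstsq(A,q[k][:,2],rcond=None)[0],np.percentile(y[k],[1,99],axis=0))
E
```

```text
t 17.65 [0.6266 0.2134 0.0717] phi -6.16 F [-70.11   6.53  45.16] w 0.908 ff 61.03
[-0.02600324  0.17633492]
7508 [-0.26843434 -0.1579894   0.13217748] [[-2.57653370e-02  1.25564047e-01]
 [-1.19264021e-05  2.29365275e-01]]
```

View pics/both5.png

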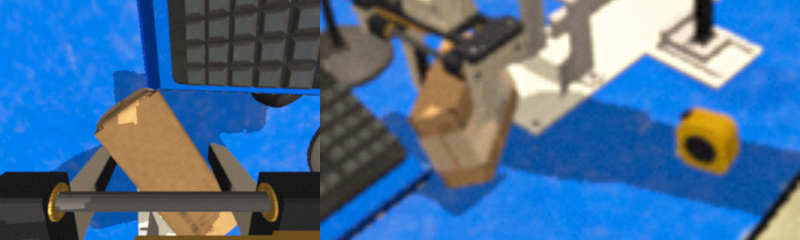

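The carton's rear corner caught the keyboard tray and turned in the grip, so I'm backing off right away.

move_arm(commands=[{"tx": 0,"ty": -0.1,"tz": 0,"twist": 0},{"tx": 0,"ty": -0.18,"tz": 0,"twist": 0},{"tx": 0,"ty": -0.25,"tz": 0,"twist": 0},{"tx": 0,"ty": -0.32,"tz": 0,"twist": 0},{"tx": 0,"ty": -0.4,"tz": 0,"twist": 0},{"tx": 0,"ty": -0.48,"tz": 0,"twist": 0},{"tx": 0,"ty": -0.5,"tz": 0,"twist": 0},{"tx": 0,"ty": -0.5,"tz": 0,"twist": 0},{"tx": 0,"ty": -0.5,"tz": 0,"twist": 0},{"tx": 0,"ty": -0.5,"tz": 0,"twist": 0}])

```text
time: 19.0
tcp_pos: [0.5777, 0.2184, 0.0731]
eef_rot: [2.353, 2.082, 0.001]
contact_force: [0.1, -0.3, -0.9]
gripper_width: 0.674
finger_force: 45.8
```

```bash
python3 - <<'E'
from h import *
st(); s=robot.state(); print(tog(s["tcp_pos"]))
im,d,P=cloud("wrist"); np.save("w6",P)
imS,_,PS=cloud("scene"); np.save("s6",PS)
big=cv2.resize(imS[180:300,130:290],(400,300)); save("both6",np.hstack([cv2.resize(im,(400,300)),big]))
E
```

```text
t 19.00 [0.5777 0.2184 0.0731] phi -6.99 F [ 0.12 -0.29 -0.91] w 0.674 ff 45.80
[-0.07514703  0.17548768]
```

View pics/both6.png

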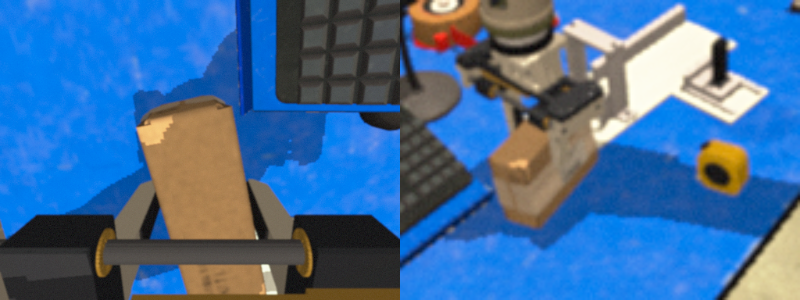

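The carton is still upright in the grip, yawed a few degrees; its rear right corner at (235,105) is close to the tray corner (243,110).

```bash
cat >> h.py <<'E'
def fit(P,box,zlo,zhi):
    "box u0,u1,v0,v1; fit plane and rect of carton top"
    V,U=np.mgrid[:384,:512]; m=(U>=box[0])&(U<box[1])&(V>=box[2])&(V<box[3])&(P[...,2]>zlo)&(P[...,2]<zhi)
    n,l,stt,_=cv2.connectedComponentsWithStats(m.astype(np.uint8)); k=1+stt[1:,4].argmax(); m=cv2.erode((l==k).astype(np.uint8),np.ones((3,3)))>0
    q=P[m]; y=np.array([tog(p) for p in q]); r=cv2.minAreaRect((y*1000).astype(np.float32))
    A=np.c_[y,np.ones(len(y))]; c=np.linalg.lstsq(A,q[:,2],rcond=None)[0]
    print(len(q),"gauge frame box",np.round(r[0],1),np.round(r[1],1),round(r[2],2),"slope",c[:2].round(3),"z med",np.median(q[:,2]).round(4),stt[k]); print(cv2.boxPoints(r).round(0).tolist())
E
python3 - <<'E'
from h import *
P=np.load("w6.npy")
V,U=np.mgrid[:384,:512]
fit(P,(170,312,110,300),.1,.135)
m=(U>315)&(V<145)&(P[...,2]>.01); q=P[m]; print("tray", np.round(q.min(0),3), np.percentile(q[:,2],[1,10,50,90]))
m=(U>303)&(U<322)&(V<145)&(V>100); 
for v in (100,120,135,142): print([P[v,u].round(3).tolist() for u in (308,314,320)])
E
```

```text
17086 gauge frame box [-77.6 198.6] [52.8 83.9] 12.14 slope [-0.081 -0.04 ] z med 0.1084 [  174   132   138   168 18289]
[[-112.0, 234.0], [-95.0, 152.0], [-43.0, 163.0], [-61.0, 245.0]]
tray [0.621 0.248 0.01 ] [0.02232956 0.0295224  0.06546364 0.08297072]
[[0.616, 0.294, 0.04], [0.621, 0.293, 0.032], [0.627, 0.292, 0.021]]
[[0.615, 0.282, 0.04], [0.62, 0.281, 0.035], [0.626, 0.279, 0.021]]
[[0.615, 0.273, 0.038], [0.619, 0.272, 0.034], [0.626, 0.269, 0.021]]
[[0.615, 0.268, 0.037], [0.619, 0.267, 0.035], [0.629, 0.26, -0.001]]
```

move_arm(commands=[{"tx": -0.03,"ty": -0.08,"tz": 0,"twist": 0},{"tx": -0.06,"ty": -0.15,"tz": 0,"twist": 0},{"tx": -0.1,"ty": -0.2,"tz": 0,"twist": 0},{"tx": -0.1,"ty": -0.2,"tz": 0.02,"twist": 0},{"tx": -0.1,"ty": -0.2,"tz": 0.04,"twist": 0},{"tx": -0.1,"ty": -0.2,"tz": 0.06,"twist": 0},{"tx": -0.1,"ty": -0.2,"tz": 0.075,"twist": 0},{"tx": -0.1,"ty": -0.2,"tz": 0.085,"twist": 0},{"tx": -0.1,"ty": -0.2,"tz": 0.085,"twist": 0},{"tx": -0.1,"ty": -0.2,"tz": 0.085,"twist": 0}])

```text
time: 20.35
tcp_pos: [0.5449, 0.2094, 0.0635]
eef_rot: [2.348, 2.087, 0.004]
contact_force: [-13.2, -0.7, 40.3]
gripper_width: 0.635
finger_force: 50.0
```

move_arm(commands=[{"tx": 0,"ty": 0,"tz": 0,"twist": 0},{"tx": 0,"ty": 0,"tz": 0,"twist": 0},{"tx": 0,"ty": 0,"tz": 0,"twist": 0},{"tx": 0,"ty": 0,"tz": 0,"twist": 0},{"tx": 0,"ty": 0,"tz": 0,"twist": 0},{"tx": 0,"ty": 0,"tz": -0.1,"twist": 0},{"tx": 0,"ty": 0,"tz": -0.3,"twist": 0},{"tx": 0,"ty": 0,"tz": -0.55,"twist": 0},{"tx": 0,"ty": 0,"tz": -0.8,"twist": 0},{"tx": 0,"ty": 0,"tz": -0.8,"twist": 0}], jaw=-1)

```text
time: 21.6
tcp_pos: [0.547, 0.2078, 0.184]
eef_rot: [2.351, 2.081, 0.008]
contact_force: [0.2, -0.5, -0.3]
gripper_width: 1.002
finger_force: 0.0
```

```bash
python3 - <<'E'
from h import *
st(); s=robot.state(); print(tog(s["tcp_pos"]))
im,d,P=cloud("wrist"); np.save("w7",P); save("w7",im)
for box in ((170,345,100,310),(170,345,60,310)): fit(P,box,.09,.118)
E
```

```text
t 21.60 [0.547  0.2078 0.184 ] phi -6.99 F [ 0.2  -0.49 -0.29] w 1.002 ff 0.00
[-0.10437398  0.16140053]
9126 gauge frame box [-104.6  155.9] [ 52.3 138. ] 6.9 slope [ 0.001 -0.002] z med 0.1026 [ 216  118   83  161 9936]
[[-139.0, 221.0], [-122.0, 84.0], [-70.0, 90.0], [-87.0, 228.0]]
9126 gauge frame box [-104.6  155.9] [ 52.3 138. ] 6.9 slope [ 0.001 -0.002] z med 0.1026 [ 216  118   83  161 9936]
[[-139.0, 221.0], [-122.0, 84.0], [-70.0, 90.0], [-87.0, 228.0]]
```

View pics/w7.png

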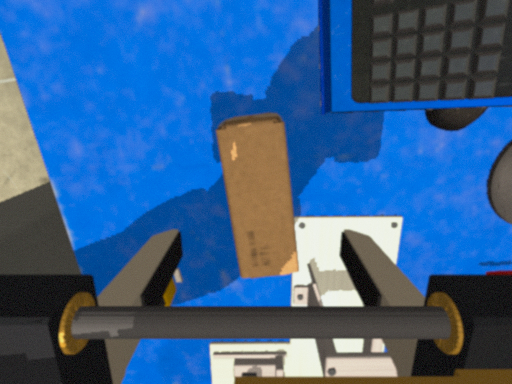

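The carton stands flat with its left edge near column 220, clear of the tray. I'll regrip it 38 mm behind its centre.

```bash
python3 - <<'E'
from h import *
t=g(-.1092,.1936); print(t)
plan((*t,.12),.1); plan((*t,.06),.1)
print("A"); a=g(-.105,.165); b=g(0,.165)
plan((*a,.072),GA,1,(*t,.06),.1); plan((*b,.072),GA,1,(*a,.072),GA)
E
```

```text
[0.54599117 0.24036784]
tx 0.220 ty -0.029 tz 0.415 tw -0.237
tx 0.220 ty -0.029 tz 0.815 tw -0.237
A
tx -0.193 ty 0.005 tz -0.080 tw 0.230
tx 0.000 ty 0.700 tz -0.000 tw -0.000
```

move_arm(commands=[{"tx": 0.11,"ty": -0.015,"tz": 0.05,"twist": -0.12},{"tx": 0.22,"ty": -0.03,"tz": 0.15,"twist": -0.24},{"tx": 0.22,"ty": -0.03,"tz": 0.3,"twist": -0.24},{"tx": 0.22,"ty": -0.03,"tz": 0.45,"twist": -0.24},{"tx": 0.22,"ty": -0.03,"tz": 0.6,"twist": -0.24},{"tx": 0.22,"ty": -0.03,"tz": 0.72,"twist": -0.24},{"tx": 0.22,"ty": -0.03,"tz": 0.81,"twist": -0.24},{"tx": 0.22,"ty": -0.03,"tz": 0.81,"twist": -0.24},{"tx": 0.22,"ty": -0.03,"tz": 0.81,"twist": -0.24},{"tx": 0.22,"ty": -0.03,"tz": 0.81,"twist": -0.24}])

```text
time: 22.9
tcp_pos: [0.5456, 0.2405, 0.0596]
eef_rot: [2.217, 2.225, 0.002]
contact_force: [0.3, -0.3, -0.7]
gripper_width: 0.999
finger_force: 0.0
```

move_arm(commands=[{"tx": 0,"ty": 0,"tz": 0,"twist": 0},{"tx": 0,"ty": 0,"tz": 0,"twist": 0},{"tx": 0,"ty": 0,"tz": 0,"twist": 0},{"tx": 0,"ty": 0,"tz": 0,"twist": 0},{"tx": 0,"ty": 0,"tz": 0,"twist": 0},{"tx": 0,"ty": 0,"tz": 0,"twist": 0},{"tx": 0,"ty": 0,"tz": 0,"twist": 0},{"tx": 0,"ty": 0,"tz": 0,"twist": 0},{"tx": 0,"ty": 0,"tz": 0,"twist": 0},{"tx": 0,"ty": 0,"tz": 0,"twist": 0}], jaw=1, force=55)

```text
time: 24.15
tcp_pos: [0.5451, 0.2403, 0.0589]
eef_rot: [2.217, 2.226, -0.0]
contact_force: [-1.5, -0.3, 1.6]
gripper_width: 0.616
finger_force: 55.0
```

move_arm(commands=[{"tx": 0,"ty": 0,"tz": -0.04,"twist": 0},{"tx": 0,"ty": 0,"tz": -0.085,"twist": 0},{"tx": -0.03,"ty": 0,"tz": -0.085,"twist": 0.04},{"tx": -0.07,"ty": 0,"tz": -0.085,"twist": 0.09},{"tx": -0.12,"ty": 0,"tz": -0.085,"twist": 0.14},{"tx": -0.16,"ty": 0.005,"tz": -0.085,"twist": 0.19},{"tx": -0.18,"ty": 0.005,"tz": -0.085,"twist": 0.22},{"tx": -0.19,"ty": 0.005,"tz": -0.085,"twist": 0.23},{"tx": -0.19,"ty": 0.005,"tz": -0.085,"twist": 0.23},{"tx": -0.19,"ty": 0.005,"tz": -0.085,"twist": 0.23}])

```text
time: 25.4
tcp_pos: [0.546, 0.2121, 0.0716]
eef_rot: [-2.346, -2.089, -0.0]
contact_force: [-0.2, 0.2, -2.4]
gripper_width: 0.623
finger_force: 55.0
```

```bash
python3 - <<'E'
from h import *
st(); s=robot.state(); print(tog(s["tcp_pos"]))
im,d,P=cloud("wrist"); np.save("w8",P); save("w8",im)
fit(P,(170,345,60,292),.1,.125)
b=g(0,.165); plan((*b,.0725),GA)
E
```

```text
t 25.40 [0.546  0.2121 0.0716] phi -6.65 F [-0.2   0.18 -2.44] w 0.623 ff 55.00
[-0.10585595  0.16554319]
10352 gauge frame box [-107.5  178.6] [82.8 37.8] 0.37 slope [ 0.016 -0.1  ] z med 0.1151 [  170   209   175    83 11334]
[[-149.0, 197.0], [-149.0, 159.0], [-66.0, 160.0], [-66.0, 198.0]]
tx -0.005 ty 0.706 tz -0.006 tw 0.005
```

```bash
python3 - <<'E'
from h import *
P=np.load("w8.npy")
fit(P,(228,290,205,275),.1,.125)
for v in range(195,300,8): print(v,P[v,258].round(4), tog(P[v,258]).round(3))
E
```

```text
3622 gauge frame box [-106.6  184.6] [27.4 25.7] 1.21 slope [ 0.03  -0.233] z med 0.1151 [ 228  209   62   66 3985]
[[-121.0, 197.0], [-120.0, 171.0], [-93.0, 172.0], [-93.0, 198.0]]
195 [0.5484 0.2438 0.0784] [-0.107  0.197]
203 [0.5485 0.2439 0.0915] [-0.107  0.197]
211 [0.5486 0.2435 0.1016] [-0.107  0.197]
219 [0.5486 0.2429 0.1101] [-0.107  0.196]
227 [0.5484 0.2412 0.1149] [-0.107  0.195]
235 [0.548  0.2375 0.1149] [-0.107  0.191]
243 [0.5475 0.2338 0.115 ] [-0.107  0.187]
251 [0.547  0.2296 0.1145] [-0.107  0.183]
259 [0.5466 0.2262 0.1153] [-0.107  0.18 ]
267 [0.5462 0.2226 0.116 ] [-0.107  0.176]
275 [0.5456 0.2181 0.1153] [-0.107  0.171]
283 [0.5453 0.215  0.1169] [-0.107  0.168]
291 [0.5446 0.2097 0.1152] [-0.107  0.163]
299 [0.5442 0.2057 0.1156] [-0.107  0.159]
```

move_arm(commands=[{"tx": 0,"ty": 0.05,"tz": 0,"twist": 0},{"tx": 0,"ty": 0.14,"tz": 0,"twist": 0},{"tx": 0,"ty": 0.25,"tz": 0,"twist": 0},{"tx": 0,"ty": 0.36,"tz": 0,"twist": 0},{"tx": 0,"ty": 0.47,"tz": 0,"twist": 0},{"tx": 0,"ty": 0.57,"tz": 0,"twist": 0},{"tx": 0,"ty": 0.66,"tz": 0,"twist": 0},{"tx": 0,"ty": 0.71,"tz": 0,"twist": 0.005},{"tx": 0,"ty": 0.71,"tz": 0.01,"twist": 0.005},{"tx": 0,"ty": 0.71,"tz": 0.02,"twist": 0.005}])

```text
time: 26.7
tcp_pos: [0.6512, 0.1996, 0.0684]
eef_rot: [-2.349, -2.086, 0.001]
contact_force: [-1.1, -0.6, -1.9]
gripper_width: 0.618
finger_force: 55.0
```

```bash
python3 - <<'E'
from h import *
st(); s=robot.state(); print(tog(s["tcp_pos"]))
im,d,P=cloud("wrist"); np.save("w9",P); save("w9",im)
for v in range(219,300,16):
    row=P[v]; ok=(row[:,2]>.1)&(row[:,2]<.125); u=np.where(ok[200:320])[0]+200; u=u[(u>215)&(u<305)]
    print(v,u.min(),u.max(),tog(row[u.min()]).round(4),tog(row[u.max()]).round(4),P[v,258].round(4),tog(P[v,258]).round(3))
imS,_,_=cloud("scene"); save("s9",cv2.resize(imS[150:290,130:300],(680,560)))
E
```

```text
t 26.70 [0.6512 0.1996 0.0684] phi -6.80 F [-1.12 -0.65 -1.87] w 0.618 ff 55.00
[5.29253549e-05 1.65600170e-01]
219 216 304 [-0.0196  0.1963] [0.0195 0.1963] [0.6539 0.2305 0.107 ] [-0.001  0.197]
235 216 304 [-0.0189  0.1917] [0.0188 0.1916] [0.6532 0.2246 0.1108] [-0.001  0.191]
251 216 304 [-0.0192  0.1839] [0.0192 0.1837] [0.6523 0.2178 0.1125] [-0.001  0.184]
267 216 304 [-0.0197  0.1754] [0.0197 0.1753] [0.6513 0.2092 0.1112] [-0.001  0.175]
283 216 304 [-0.02    0.1675] [0.02   0.1672] [0.6504 0.2015 0.1122] [-0.001  0.167]
299 216 304 [-0.0204  0.1587] [0.0204 0.1581] [0.6492 0.1919 0.1106] [-0.001  0.158]
```

View pics/s9.png

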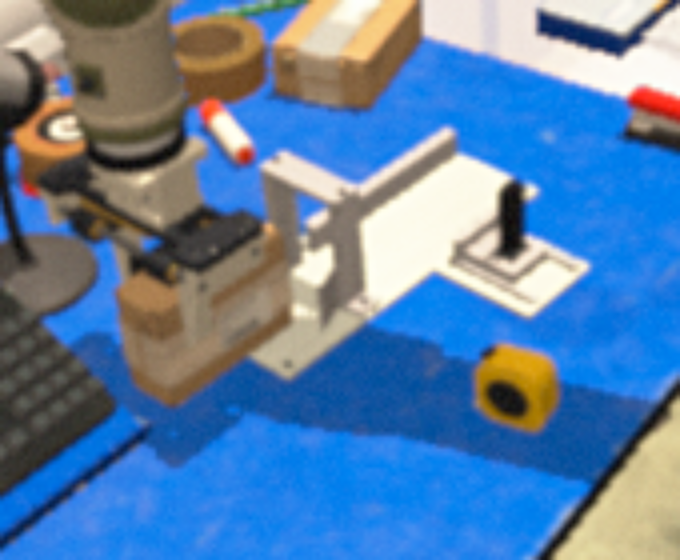

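The carton is lined up with the arch on the bed axis, so I'm inserting it.

move_arm(commands=[{"tx": -0.03,"ty": 0,"tz": 0.01,"twist": 0},{"tx": -0.09,"ty": 0,"tz": 0.01,"twist": 0},{"tx": -0.15,"ty": 0,"tz": 0.01,"twist": 0},{"tx": -0.21,"ty": 0,"tz": 0.01,"twist": 0},{"tx": -0.27,"ty": 0,"tz": 0.01,"twist": 0},{"tx": -0.33,"ty": 0,"tz": 0.01,"twist": 0},{"tx": -0.38,"ty": 0,"tz": 0.01,"twist": 0},{"tx": -0.42,"ty": 0,"tz": 0.01,"twist": 0},{"tx": -0.44,"ty": 0,"tz": 0.01,"twist": 0},{"tx": -0.44,"ty": 0,"tz": 0.01,"twist": 0}])

```text
time: 28.05
tcp_pos: [0.644, 0.1338, 0.0671]
eef_rot: [-2.35, -2.085, -0.0]
contact_force: [0.2, -0.2, -2.0]
gripper_width: 0.619
finger_force: 55.0
```

```bash
python3 -c "
from h import *
st(); s=robot.state(); print(tog(s['tcp_pos']))"
```

```text
t 28.05 [0.644  0.1338 0.0671] phi -6.83 F [ 0.15 -0.16 -2.03] w 0.619 ff 55.00
[0.00069927 0.09940124]
```

move_arm(commands=[{"tx": -0.03,"ty": 0,"tz": 0,"twist": 0},{"tx": -0.09,"ty": 0,"tz": 0,"twist": 0},{"tx": -0.15,"ty": 0,"tz": 0,"twist": 0},{"tx": -0.21,"ty": 0,"tz": 0,"twist": 0},{"tx": -0.27,"ty": 0,"tz": 0,"twist": 0},{"tx": -0.33,"ty": 0,"tz": 0,"twist": 0},{"tx": -0.38,"ty": 0,"tz": 0,"twist": 0},{"tx": -0.42,"ty": 0,"tz": 0,"twist": 0},{"tx": -0.44,"ty": 0,"tz": 0.005,"twist": 0},{"tx": -0.44,"ty": 0,"tz": 0.012,"twist": 0}])

```text
time: 29.3
tcp_pos: [0.6361, 0.0683, 0.0653]
eef_rot: [-2.35, -2.085, -0.0]
contact_force: [-0.0, 0.7, -2.8]
gripper_width: 0.616
finger_force: 55.0
```

```bash
python3 -c "
from h import *
st(); s=robot.state(); print(tog(s['tcp_pos']))
t=g(.001,-.068)
plan((*g(.001,.033),.19),GA)
plan((*t,.19),GA,1,(*g(.001,.033),.19),GA)"
```

```text
t 29.30 [0.6361 0.0683 0.0653] phi -6.84 F [-0.05  0.72 -2.82] w 0.616 ff 55.00
[0.00068012 0.03338161]
tx -0.003 ty 0.002 tz -0.832 tw -0.001
tx -0.673 ty -0.000 tz -0.000 tw -0.000
```

move_arm(commands=[{"tx": 0,"ty": 0,"tz": 0,"twist": 0},{"tx": 0,"ty": 0,"tz": 0,"twist": 0},{"tx": 0,"ty": 0,"tz": 0,"twist": 0},{"tx": 0,"ty": 0,"tz": 0,"twist": 0},{"tx": 0,"ty": 0,"tz": 0,"twist": 0},{"tx": 0,"ty": 0,"tz": 0,"twist": 0},{"tx": 0,"ty": 0,"tz": -0.15,"twist": 0},{"tx": 0,"ty": 0,"tz": -0.4,"twist": 0},{"tx": 0,"ty": 0,"tz": -0.7,"twist": 0},{"tx": 0,"ty": 0,"tz": -0.9,"twist": 0}], jaw=-1)

```text
time: 30.55
tcp_pos: [0.6364, 0.0686, 0.2024]
eef_rot: [2.349, 2.085, 0.002]
contact_force: [0.8, -0.9, -0.1]
gripper_width: 1.001
finger_force: 0.0
```

move_arm(commands=[{"tx": 0,"ty": 0,"tz": 0,"twist": 0},{"tx": -0.2,"ty": 0,"tz": 0,"twist": 0},{"tx": -0.4,"ty": 0,"tz": 0,"twist": 0},{"tx": -0.6,"ty": 0,"tz": 0,"twist": 0},{"tx": -0.67,"ty": 0,"tz": 0,"twist": 0},{"tx": -0.67,"ty": 0,"tz": 0,"twist": 0},{"tx": -0.67,"ty": 0,"tz": 0,"twist": 0},{"tx": -0.67,"ty": 0,"tz": 0,"twist": 0},{"tx": -0.67,"ty": 0,"tz": 0,"twist": 0},{"tx": -0.67,"ty": 0,"tz": 0,"twist": 0}])

```text
time: 31.8
tcp_pos: [0.6242, -0.031, 0.2003]
eef_rot: [2.349, 2.086, 0.0]
contact_force: [-0.8, -0.3, -1.1]
gripper_width: 1.004
finger_force: 0.0
```

```bash
python3 - <<'E'
from h import *
st(); s=robot.state(); print(tog(s['tcp_pos']))
im,d,P=cloud("wrist"); np.save("w10",P); save("w10",im)
V,U=np.mgrid[:384,:512]
G=np.stack([tog(p) for p in P.reshape(-1,3)]).reshape(384,512,2)
def box(m,t):
    m=cv2.erode(m.astype(np.uint8),np.ones((3,3)))>0
    r=cv2.minAreaRect((G[m]*1000).astype(np.float32)); print(t,m.sum(),np.round(r[0],1),np.round(r[1],1),round(r[2],2),cv2.boxPoints(r).round(0).tolist(), np.median(P[m][:,2]).round(4))
Z=P[...,2]; c=(abs(G[...,0])<.05)
box(c&(Z>.1)&(Z<.1145)&(abs(G[...,1])<.14)&(abs(G[...,1])>.017)&(G[...,1]>.016),"rear part")
box(c&(Z>.1)&(Z<.1145)&(G[...,1]<-.017)&(G[...,1]>-.12),"front part")
box(c&(Z>.118)&(Z<.135)&(abs(G[...,1])<.04),"roof")
E
```

```text
t 31.80 [ 0.6242 -0.031   0.2003] phi -6.80 F [-0.82 -0.28 -1.09] w 1.004 ff 0.00
[ 0.00057607 -0.06664418]
rear part 4194 [ 1.5 40.8] [45.5 52.8] 89.86 [[-25.0, 18.0], [28.0, 18.0], [28.0, 64.0], [-25.0, 64.0]] 0.1086
front part 3783 [  1.4 -45.9] [52.6 56.4] 0.06 [[-25.0, -18.0], [-25.0, -74.0], [28.0, -74.0], [28.0, -18.0]] 0.1087
roof 4325 [0.2 0.8] [27.5 89. ] 89.96 [[-44.0, -13.0], [45.0, -13.0], [45.0, 15.0], [-44.0, 15.0]] 0.1246
```

View pics/w10.png

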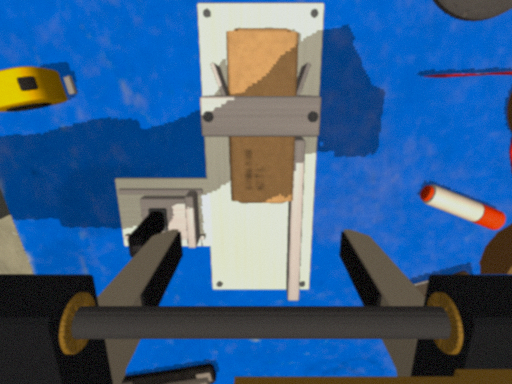

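The carton stands half-way through the arch, straight, with its front end at row 202 (gauge y -76 mm). I'll take the front end and draw it out.

move_arm(commands=[{"tx": 0.03,"ty": 0.005,"tz": 0.1,"twist": 0},{"tx": 0.03,"ty": 0.005,"tz": 0.25,"twist": 0},{"tx": 0.03,"ty": 0.005,"tz": 0.4,"twist": 0},{"tx": 0.03,"ty": 0.005,"tz": 0.55,"twist": 0},{"tx": 0.03,"ty": 0.005,"tz": 0.7,"twist": 0},{"tx": 0.03,"ty": 0.005,"tz": 0.8,"twist": 0},{"tx": 0.03,"ty": 0.005,"tz": 0.88,"twist": 0},{"tx": 0.03,"ty": 0.005,"tz": 0.88,"twist": 0},{"tx": 0.03,"ty": 0.005,"tz": 0.88,"twist": 0},{"tx": 0.03,"ty": 0.005,"tz": 0.88,"twist": 0}])

```text
time: 33.1
tcp_pos: [0.6258, -0.027, 0.069]
eef_rot: [2.349, 2.085, 0.001]
contact_force: [0.8, -1.0, -0.4]
gripper_width: 1.0
finger_force: 0.0
```

move_arm(commands=[{"tx": 0,"ty": 0,"tz": 0,"twist": 0},{"tx": 0,"ty": 0,"tz": 0,"twist": 0},{"tx": 0,"ty": 0,"tz": 0,"twist": 0},{"tx": 0,"ty": 0,"tz": 0,"twist": 0},{"tx": 0,"ty": 0,"tz": 0,"twist": 0},{"tx": 0,"ty": 0,"tz": 0,"twist": 0},{"tx": 0,"ty": 0,"tz": 0,"twist": 0},{"tx": 0,"ty": 0,"tz": 0,"twist": 0},{"tx": 0,"ty": 0,"tz": 0,"twist": 0},{"tx": 0,"ty": 0,"tz": 0,"twist": 0}], jaw=1, force=30)

```text
time: 34.35
tcp_pos: [0.6253, -0.0271, 0.0683]
eef_rot: [-2.35, -2.085, 0.0]
contact_force: [-1.7, -0.2, 1.9]
gripper_width: 0.617
finger_force: 30.0
```

move_arm(commands=[{"tx": -0.04,"ty": 0,"tz": 0,"twist": 0},{"tx": -0.13,"ty": 0,"tz": 0,"twist": 0},{"tx": -0.22,"ty": 0,"tz": 0,"twist": 0},{"tx": -0.32,"ty": 0,"tz": 0,"twist": 0},{"tx": -0.42,"ty": 0,"tz": 0,"twist": 0},{"tx": -0.52,"ty": 0,"tz": 0,"twist": 0},{"tx": -0.62,"ty": 0,"tz": 0,"twist": 0},{"tx": -0.72,"ty": 0,"tz": 0,"twist": 0},{"tx": -0.78,"ty": 0,"tz": 0,"twist": 0},{"tx": -0.81,"ty": 0,"tz": 0,"twist": 0}])

```text
time: 35.6
tcp_pos: [0.6109, -0.1482, 0.0683]
eef_rot: [-2.35, -2.085, 0.0]
contact_force: [-0.0, 1.2, -0.2]
gripper_width: 0.619
finger_force: 30.0
```

```bash
python3 - <<'E'
from h import *
st(); s=robot.state(); print(tog(s['tcp_pos']))
E
```

```text
t 35.60 [ 0.6109 -0.1482  0.0683] phi -6.85 F [-0.03  1.25 -0.17] w 0.619 ff 29.99
[ 0.00125589 -0.1845898 ]
```

move_arm(commands=[{"tx": 0,"ty": 0,"tz": 0,"twist": 0},{"tx": 0,"ty": 0,"tz": 0,"twist": 0},{"tx": 0,"ty": 0,"tz": 0,"twist": 0},{"tx": 0,"ty": 0,"tz": 0,"twist": 0},{"tx": 0,"ty": 0,"tz": 0,"twist": 0},{"tx": 0,"ty": 0,"tz": 0,"twist": 0},{"tx": 0,"ty": 0,"tz": -0.15,"twist": 0},{"tx": 0,"ty": 0,"tz": -0.4,"twist": 0},{"tx": 0,"ty": 0,"tz": -0.7,"twist": 0},{"tx": 0,"ty": 0,"tz": -0.9,"twist": 0}], jaw=-1)

```text
time: 36.85
tcp_pos: [0.6114, -0.1476, 0.2053]
eef_rot: [2.349, 2.085, 0.002]
contact_force: [-0.1, 0.1, 1.0]
gripper_width: 0.999
finger_force: 0.0
```

move_arm(commands=[{"tx": 0.1,"ty": -0.25,"tz": 0,"twist": 0},{"tx": 0.2,"ty": -0.5,"tz": 0,"twist": 0},{"tx": 0.3,"ty": -0.75,"tz": 0,"twist": 0},{"tx": 0.4,"ty": -1.0,"tz": 0,"twist": 0},{"tx": 0.4,"ty": -1.0,"tz": 0,"twist": 0},{"tx": 0.4,"ty": -1.0,"tz": 0,"twist": 0},{"tx": 0.4,"ty": -1.0,"tz": 0,"twist": 0},{"tx": 0.4,"ty": -1.0,"tz": 0,"twist": 0},{"tx": 0.4,"ty": -1.0,"tz": 0,"twist": 0},{"tx": 0.4,"ty": -1.0,"tz": 0,"twist": 0}], jaw=1)

```text
time: 38.1
tcp_pos: [0.4693, -0.0703, 0.2032]
eef_rot: [-2.35, -2.085, 0.0]
contact_force: [0.9, 0.6, 1.3]
gripper_width: 0.016
finger_force: 0.0
```

```bash
python3 - <<'E'
from h import *
st(); s=robot.state(); print(tog(s['tcp_pos']))
im,d,P=cloud("top"); 
V,U=np.mgrid[:384,:512]
def boxes(P):
    G=np.stack([tog(p) for p in P.reshape(-1,3)]).reshape(*P.shape[:2],2); Z=P[...,2]
    for t,m in (("carton",(abs(G[...,0])<.06)&(Z>.1)&(Z<.1145)&(G[...,1]<-.02)&(G[...,1]>-.25)),("tab",(abs(G[...,0]+.1)<.07)&(Z>.085)&(Z<.105)&(abs(G[...,1]+.125)<.04))):
        if m.sum()<20: print(t,"none"); continue
        n,l,stt,_=cv2.connectedComponentsWithStats(m.astype(np.uint8)); k=1+stt[1:,4].argmax(); m=l==k
        r=cv2.minAreaRect((G[m]*1000).astype(np.float32)); print(t,m.sum(),np.round(r[0],1),np.round(r[1],1),round(r[2],2),np.median(P[m][:,2]).round(4))
boxes(P); im2,_,P2=cloud("wrist"); boxes(P2); save("w11",np.hstack([cv2.resize(im2,(400,300)),cv2.resize(im[130:250,160:320],(400,300))]))
plan((*g(-.165,-.125),.065),GA)
E
```

```text
t 38.10 [ 0.4693 -0.0703  0.2032] phi -6.83 F [0.93 0.65 1.28] w 0.016 ff 0.00
[-0.14859929 -0.12397068]
carton 260 [   2.9 -167.8] [61.  54.4] 89.7 0.1084
tab none
carton 9692 [   0.9 -127.4] [ 55.9 139.5] 0.24 0.1084
tab 448 [-120.8 -123.6] [15.6 23. ] 1.35 0.0959
tx -0.007 ty -0.109 tz 0.922 tw -0.001
```

View pics/w11.png

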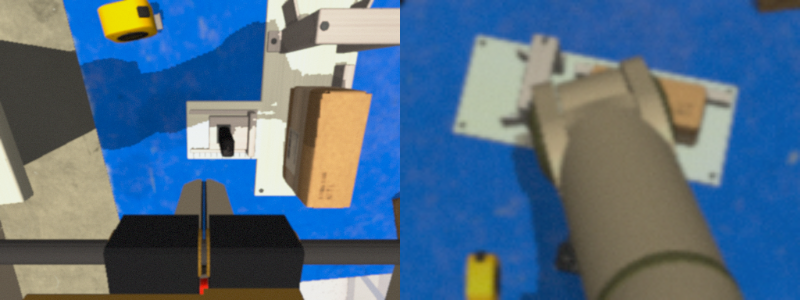

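The carton stands clear of the arch on the bed (gauge y -127 mm, straight); the tab is at gauge x -121 mm. I'm going down behind the tab.

move_arm(commands=[{"tx": -0.01,"ty": -0.11,"tz": 0,"twist": 0},{"tx": -0.01,"ty": -0.11,"tz": 0.1,"twist": 0},{"tx": -0.01,"ty": -0.11,"tz": 0.3,"twist": 0},{"tx": -0.01,"ty": -0.11,"tz": 0.5,"twist": 0},{"tx": -0.01,"ty": -0.11,"tz": 0.7,"twist": 0},{"tx": -0.01,"ty": -0.11,"tz": 0.85,"twist": 0},{"tx": -0.01,"ty": -0.11,"tz": 0.92,"twist": 0},{"tx": -0.01,"ty": -0.11,"tz": 0.92,"twist": 0},{"tx": -0.01,"ty": -0.11,"tz": 0.92,"twist": 0},{"tx": -0.01,"ty": -0.11,"tz": 0.92,"twist": 0}])

```text
time: 39.45
tcp_pos: [0.453, -0.07, 0.066]
eef_rot: [2.349, 2.084, 0.001]
contact_force: [-0.3, 0.0, 0.1]
gripper_width: 0.005
finger_force: 0.0
```

```bash
python3 - <<'E'
from h import *
st(); s=robot.state(); print(tog(s['tcp_pos']))
E
```

```text
t 39.45 [ 0.453 -0.07   0.066] phi -6.85 F [-0.31  0.03  0.11] w 0.005 ff 0.00
[-0.16477941 -0.12556346]
```

move_arm(commands=[{"tx": 0,"ty": 0.04,"tz": 0,"twist": 0},{"tx": 0,"ty": 0.08,"tz": 0,"twist": 0},{"tx": 0,"ty": 0.12,"tz": 0,"twist": 0},{"tx": 0,"ty": 0.16,"tz": 0,"twist": 0},{"tx": 0,"ty": 0.2,"tz": 0,"twist": 0},{"tx": 0,"ty": 0.24,"tz": 0,"twist": 0},{"tx": 0,"ty": 0.28,"tz": 0,"twist": 0},{"tx": 0,"ty": 0.32,"tz": 0,"twist": 0},{"tx": 0,"ty": 0.36,"tz": 0,"twist": 0},{"tx": 0,"ty": 0.38,"tz": 0,"twist": 0}])

```text
time: 40.7
tcp_pos: [0.5096, -0.0767, 0.0652]
eef_rot: [-2.35, -2.085, -0.0]
contact_force: [-1.4, 0.8, 1.4]
gripper_width: 0.003
finger_force: 0.6
```

```bash
cat > v.py <<'E'
from h import *
st(); s=robot.state(); print(tog(s['tcp_pos']))
im2,_,P=cloud("wrist")
G=np.stack([tog(p) for p in P.reshape(-1,3)]).reshape(*P.shape[:2],2); Z=P[...,2]
for t,m in (("carton",(abs(G[...,0])<.06)&(Z>.1)&(Z<.1145)&(G[...,1]<-.02)&(G[...,1]>-.25)),("tab",(abs(G[...,0]+.1)<.07)&(Z>.085)&(Z<.1)&(abs(G[...,1]+.125)<.04))):
    if m.sum()<20: print(t,"none"); continue
    n,l,stt,_=cv2.connectedComponentsWithStats(m.astype(np.uint8)); k=1+stt[1:,4].argmax(); m=l==k
    r=cv2.minAreaRect((G[m]*1000).astype(np.float32)); print(t,m.sum(),np.round(r[0],1),np.round(r[1],1),round(r[2],2),np.median(P[m][:,2]).round(4))
E
python3 v.py
```

```text
t 40.70 [ 0.5096 -0.0767  0.0652] phi -6.84 F [-1.39  0.82  1.37] w 0.003 ff 0.65
[-0.10777389 -0.12551938]
carton 12111 [-15.2 -99. ] [36.1 82.1] 9.23 0.108
tab 1963 [ -98.7 -116.7] [15.4 48.6] 80.14 0.0951
```

move_arm(commands=[{"tx": 0,"ty": 0.01,"tz": 0,"twist": 0},{"tx": 0,"ty": 0.02,"tz": 0,"twist": 0},{"tx": 0,"ty": 0.03,"tz": 0,"twist": 0},{"tx": 0,"ty": 0.04,"tz": 0,"twist": 0},{"tx": 0,"ty": 0.05,"tz": 0,"twist": 0},{"tx": 0,"ty": 0.06,"tz": 0,"twist": 0},{"tx": 0,"ty": 0.07,"tz": 0,"twist": 0},{"tx": 0,"ty": 0.075,"tz": 0,"twist": 0},{"tx": 0,"ty": 0.08,"tz": 0,"twist": 0},{"tx": 0,"ty": 0.08,"tz": 0,"twist": 0}])

```text
time: 42.0
tcp_pos: [0.521, -0.078, 0.0653]
eef_rot: [-2.35, -2.085, 0.0]
contact_force: [-2.8, -0.2, 0.7]
gripper_width: 0.003
finger_force: 1.1
```

```bash
python3 -c "
from h import *
st(); s=robot.state(); print(tog(s['tcp_pos']))"
```

```text
t 42.00 [ 0.521  -0.078   0.0653] phi -6.82 F [-2.82 -0.25  0.71] w 0.003 ff 1.14
[-0.09635417 -0.12547418]
```

move_arm(commands=[{"tx": 0,"ty": 0.005,"tz": 0,"twist": 0},{"tx": 0,"ty": 0.01,"tz": 0,"twist": 0},{"tx": 0,"ty": 0.015,"tz": 0,"twist": 0},{"tx": 0,"ty": 0.02,"tz": 0,"twist": 0},{"tx": 0,"ty": 0.025,"tz": 0,"twist": 0},{"tx": 0,"ty": 0.03,"tz": 0,"twist": 0},{"tx": 0,"ty": 0.03,"tz": 0,"twist": 0},{"tx": 0,"ty": 0.03,"tz": 0,"twist": 0},{"tx": 0,"ty": 0.03,"tz": 0,"twist": 0},{"tx": 0,"ty": 0.03,"tz": 0,"twist": 0}])

```text
time: 43.25
tcp_pos: [0.5244, -0.0785, 0.0652]
eef_rot: [-2.349, -2.085, 0.003]
contact_force: [-6.9, 1.3, 4.8]
gripper_width: 0.003
finger_force: 3.5
```

```bash
python3 -c "
from h import *
st(); s=robot.state(); print(tog(s['tcp_pos']))"
```

```text
t 43.25 [ 0.5244 -0.0785  0.0652] phi -6.81 F [-6.95  1.28  4.75] w 0.003 ff 3.51
[-0.09293139 -0.12554307]
```

move_arm(commands=[{"tx": 0,"ty": 0.005,"tz": 0,"twist": 0},{"tx": 0,"ty": 0.01,"tz": 0,"twist": 0},{"tx": 0,"ty": 0.015,"tz": 0,"twist": 0},{"tx": 0,"ty": 0.02,"tz": 0,"twist": 0},{"tx": 0,"ty": 0.025,"tz": 0,"twist": 0},{"tx": 0,"ty": 0.025,"tz": 0,"twist": 0},{"tx": 0,"ty": 0.025,"tz": 0,"twist": 0},{"tx": 0,"ty": 0.025,"tz": 0,"twist": 0},{"tx": 0,"ty": 0.025,"tz": 0,"twist": 0},{"tx": 0,"ty": 0.025,"tz": 0,"twist": 0}])

```text
time: 44.5
tcp_pos: [0.5244, -0.0785, 0.0652]
eef_rot: [-2.346, -2.084, 0.011]
contact_force: [-18.4, 4.3, 16.8]
gripper_width: 0.003
finger_force: 10.0
```

```bash
python3 -c "
from h import *
st(); s=robot.state(); print(tog(s['tcp_pos']))"
```

```text
t 44.50 [ 0.5244 -0.0785  0.0652] phi -6.77 F [-18.38   4.35  16.84] w 0.003 ff 9.96
[-0.0928904  -0.12562347]
```

It's firmly closed (18 N, no further motion), so I'm backing off and rising.

move_arm(commands=[{"tx": 0,"ty": -0.03,"tz": 0,"twist": 0},{"tx": 0,"ty": -0.08,"tz": 0,"twist": 0},{"tx": 0,"ty": -0.15,"tz": 0,"twist": 0},{"tx": 0,"ty": -0.25,"tz": 0,"twist": 0},{"tx": 0,"ty": -0.3,"tz": -0.1,"twist": 0},{"tx": 0,"ty": -0.3,"tz": -0.4,"twist": 0},{"tx": 0,"ty": -0.3,"tz": -0.7,"twist": 0},{"tx": 0,"ty": -0.3,"tz": -1.0,"twist": 0},{"tx": 0,"ty": -0.3,"tz": -1.0,"twist": 0},{"tx": 0,"ty": -0.3,"tz": -1.0,"twist": 0}])

```text
time: 45.75
tcp_pos: [0.4841, -0.0739, 0.2156]
eef_rot: [2.35, 2.084, -0.0]
contact_force: [0.5, -0.8, 0.5]
gripper_width: 0.004
finger_force: 0.0
```

```bash
python3 v.py
```

```text
t 45.75 [ 0.4841 -0.0739  0.2156] phi -6.85 F [ 0.49 -0.84  0.54] w 0.004 ff 0.00
[-0.13339855 -0.12575711]
carton 8944 [   5.1 -127.3] [139.2  55.8] 89.89 0.1084
tab 433 [ -69.3 -123.7] [16.2 23.1] 0.21 0.0958
```

```bash
python3 -c "
from station import robot
print(robot.job_done())"
```

```text
the job is handed in; nothing more can be done
None
```

The job is handed in (no verdict was returned): the carton went through the arch and stands straight against the fence (centre about gauge x 5 mm, y -127 mm), with the jaw closed at about -24.3 mm and the arm clear; on the way in it bumped the keyboard tray (about 84 N at the wrist) and I set it down and regripped it.

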